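# Lock the cling-film dispenser to the counter rail with a spring channel nut

### The job

The cling-film dispenser sits on the strut rail and only one of its two feet is fastened: fasten the other. Take the loose spring nut by its wing, drop its head lengthwise through the slot of the empty foot plate into the channel beneath, feeling for the channel's slot, press it down against its spring, turn it a quarter turn clockwise seen from above, and let go so that the spring draws it up and its grooves catch the channel lips, like the nut on the other foot. Use a light hand, as forcing it (more than about 60 N on the plate or rail) bends the lips, and leave the jar, bottle and tub where they are.

Things in the scene. Friction and masses are not known exactly. Their poses are not given: they have to be found in the camera images.
- nut_wing (a point): Centre of the wing grip of the loose spring channel nut (0.12 kg), which stands upright on the counter, 66 mm tall in all. z up its stem, x along the long side of wing and head (a half turn gives the same nut). Wing: black plastic, 36 (x) x 12 (y) x 32 mm tall, flats facing +y and -y, its centre 50 mm above the nut's underside and 16 mm below its top. Stem below it 12 mm thick.
- nut_foot (a point): Underside centre of the nut's steel head; same axes. Head 34 (x) x 20 (y) mm, 9.5 mm thick; two grooves across its top near the ends, 6 mm wide, 3 mm deep. One corner of each end is cut back, so under the lips it turns clockwise only (seen from above) and comes up against the channel walls 5 to 10 degrees past a quarter turn.
- washer (a joint): How far the nut's round sprung washer (56 mm across, 6 mm thick, underside 35.5 mm below the wing's centre when free) is pushed up the stem, m: 0 free, 0.003 when locked, 0.006 or more to turn (0.007 is good), 0.010 solid. The spring gives 2 N at 0 and 1 N more per mm.
- slot (a point): Centre of the slot in the empty foot plate, at the plate's top face, 45 mm over the counter. z up, y along the rail, x across. Slot 46 mm (y) x 39 mm (x); plate 150 (y) x 64 (x) x 4 mm, lying on the rail. Locked nut: wing centre 32.5 mm above this, its x along this x. To turn, it must be at least 3 mm lower (4 is good). Nothing over 10 mm higher is within 70 mm of it.
- rail_mouth (a point): The point 4 mm straight below slot, at the height of the channel's top face. Strut channel, 41 mm wide and high, with a 22 mm slot along y; lips turned down at its edges end 7 mm below its top. The dispenser sits a little askew: the middle of the channel's slot is anywhere up to 8 mm to either side of this point (x), parallel to y within 0.02 rad; it shows through the plate's slot.
- dispenser: White sheet-steel cling-film dispenser, fixed, 340 mm long (y), 125 mm deep, 176 mm high, with a foot plate beyond each end, and the rail under it. Origin on the counter under the rail's centre line at mid-length; y along the rail. The empty foot's slot is at y = +245 mm, the fastened foot's nut at y = -245 mm (wing across the rail: an example of a locked nut).
- jar: Squat glass jar with a steel lid, 60 mm across, 85 mm high, standing on the counter; origin at its underside. Leave alone.
- sauce: Sauce bottle, 60 mm across, 200 mm high, standing on the counter; origin at its underside. Leave alone.
- tub: Round white plastic tub, open on top, 80 mm across, 55 mm high, on the 22 mm thick chopping board in front of the robot; origin at its underside. Leave alone.

How it is judged:
On the way, in this order (a step that is already met when the one before it is completed fails the run):
1. the nut is through the plate's slot and the channel's slot, lengthwise along the rail, pressed down until its head is under the lips (z of nut_wing in the frame of slot below 0.0305 m and angle between the x axis of nut_wing and the y axis of slot, either way round below 0.35 rad and x of nut_wing in the frame of slot between -0.013 and 0.013 m and y of nut_wing in the frame of slot between -0.012 and 0.012 m), for 0.1 s.
2. still under the lips, the nut is turned across the rail (z of nut_wing in the frame of slot below 0.0312 m and angle between the x axis of nut_wing and the x axis of slot, either way round below 0.3 rad), for 0.05 s.
At the end, for the whole second after the job is handed in: The nut is upright in the empty foot's slot (within 13 mm across, 12 mm along the rail of its centre; tilt under 0.12 rad), wing across the rail within 0.25 rad, drawn up into the lips (wing centre 31.2 to 34.5 mm over the plate), spring squeezed 1.5 mm or more, released, at rest (z of nut_wing in the frame of slot between 0.0312 and 0.0345 m and angle between the x axis of nut_wing and the x axis of slot, either way round below 0.25 rad and angle between nut_wing's own z axis and vertical below 0.12 rad and x of nut_wing in the frame of slot between -0.013 and 0.013 m and y of nut_wing in the frame of slot between -0.012 and 0.012 m and value of joint washer above 0.0015 m and velocity of joint washer below 0.01 m/s); the robot touches nothing.
It fails at once if the nut is forced against the foot plate or rail with more than 60 N (contact force between nut and dispenser above 60 N).
It fails at once if the jar, bottle or tub is shifted by more than 30 mm (distance of any of jar, sauce, tub from where it was at the start of the episode above 0.03 m).
It also fails if it takes over 72 s, if anything falls off the work surface, if the arm or the gripper's body presses on something with over 40 N, if the wrist force passes 120 N, or if a joint passes its speed limit or range.

### The arm

A 6-joint arm with a two-finger parallel gripper is mounted at the origin on the work surface. World frame = base frame: x ahead of the robot, y to its left, z up, the work surface at z = 0. Lengths are in m, angles in rad, forces in N, time in s.
With the tool pointing down it reaches from about 0.375 to 0.975 m from the base axis. Payload 3.8 kg.
Tool frame: the origin (TCP) lies at the very end of the fingers, on their centre line; the grasp point (between the pads) lies 19 mm behind it; z points along the fingers, y is the line along which they close (so a half turn about z gives the same grasp; the last joint's range is limited). The gripper opens to 85 mm and grips with 20 to 120 N. Pads are 22 mm wide; open, the fingers measure 114 mm over their backs; the gripper's body (76 mm by 85 mm) begins 54 mm behind the grasp point. The pads swing forward as they close: fully open they stand 13 mm farther back than shut.
Start: joints at [-1.285, 0.264, 1.604, -0, 1.274, -0.037], TCP at [0.214, -0.64, 0.205] pointing down, gripper open.
Joint ranges: [-2.63, 2.63], [-0.94, 2.18], [0.31, 2.57], [-1.31, 4.45], [0, 2.66], [-2.55, 2.55]. Speed limits (rad/s): [2.57, 2.57, 3.14, 3.14, 3.14, 3.14].

### API

Orientations are given as a rotation vector (axis times angle).
In Python, from workcell import read_state, read_camera, calibration, finish_job gives the robot as it stands.
- The arm moves only by the tool step_arm, never from a script. Its argument "commands" is a list of rows, each an object of numbers: "fingers": the gripper's target within -1 to 1 (shut at 1, half-way at 0, fully open at -1); "dx", "dy", "dz": the shift along the tool's x, y, z in m; "roll": the turn about the tool's z in degrees. In form: [{"fingers": .., "dx": .., "dy": .., "dz": .., "roll": ..}, ...]. A call has 1 to 8 rows; each row is the pose to reach, as a shift and turn from the pose commanded when the call began, along the tool's axes at that moment; what a row does not reach only later rows make up. A row lasts 1/8 s, in which the tool goes at most 62.5 mm and 10.7 degrees, less where a joint would pass 70% of its speed; a pose out of reach is approached as far as the arm can. A call with a gripper value outside its range is refused whole. The fingers move at their own pace and stop on an object; "squeeze" is the grip in N (left out, the last holds). Time passes only in rows, so rows that repeat a pose let the fingers close. It gives the time, the measured TCP pose, the force, the opening and the grip force at its end, in the units of the state.
- read_state(): the state, without advancing time (a new reading comes with each control period).
- read_camera(name): name is "scene" or "top"; returns (picture, depth): 480x640x3 uint8, blue, green, red; 480x640 float32, m along the optical axis (not along the pixel's ray), 0 where there is no reading.
- calibration(name): a dict with "intrinsics" (3x3 intrinsics, pixels), "world_to_cam" (4x4, takes a point from world to camera coordinates). Camera axes: x right, y up, looking along -z (the intrinsics and any distortion apply to the point x, -y, -z); pixel columns grow to the right and rows downward; lengths in m; the calibration is good to about 2 mm. A picture is of the moment at which its call begins. calibration takes no time and is no camera call.
- finish_job(): hands the job in; it is judged then, once.
The state is a dict: "time": time; "q": joint angles; "joint_vel": joint speeds; "joint_torque": joint torques, N m; "tool_pos": TCP position; "tcp_rot": TCP orientation; "wrist_force": force on the tool from outside, world axes, zero at the start; "torque": the same for the moment, N m; "width": opening from 0.0 (shut) to 1.0 (fully open); "grip_force": force on a finger pad.
Only numpy, scipy, OpenCV 4.12 (cv2) and the standard library are available. Lean on these libraries where they do the work, as an engineer would, in place of code of your own. Each camera call takes 0.05 s, during which the arm holds its last target. There are 200 camera calls.

## Working session

There is one attempt and no reset: what is moved stays moved. The work goes in short steps, Python scripts to look and compute and a tool call to move; the robot and the scene stay as the last step left them, time stands still between calls to the robot, and variables do not carry over. Pictures are saved under pics/ and viewed, at most 10 in all, crops included, and the job is handed in when it is done.

Besides the shell and the picture viewer there is one more tool, called after "Emit:" as name(argument=value, ...) on one line, values as JSON. step_arm: Moves the arm, as the interface text tells. Its arguments: {"type":"object","properties":{"commands":{"type":"array","items":{"type":"object","properties":{"fingers":{"type":"number"},"dx":{"type":"number"},"dy":{"type":"number"},"dz":{"type":"number"},"roll":{"type":"number"}}}},"squeeze":{"type":"number"}},"required":["commands"]}

```bash
mkdir -p pics; ls
cat > h.py <<'E'
import numpy as np,cv2
from workcell import *
def grab(n):
    im,d=read_camera(n); c=calibration(n); return im,d,np.array(c["intrinsics"]),np.array(c["world_to_cam"])
def ray(K,T,u,v):
    d=np.array([(u-K[0,2])/K[0,0],-(v-K[1,2])/K[1,1],-1.0]); R=T[:3,:3]; return -R.T@T[:3,3], R.T@d
def onplane(K,T,u,v,z):
    o,d=ray(K,T,u,v); return o+d*(z-o[2])/d[2]
def pt(K,T,u,v,dep):
    o,d=ray(K,T,u,v); return o+d*dep
def proj(K,T,p):
    c=T[:3,:3]@np.asarray(p)+T[:3,3]; x=K@np.array([c[0],-c[1],-c[2]]); return x[:2]/x[2]
E
python3 - <<'E'
from h import *
for n in("scene","top"):
    im,d,K,T=grab(n); cv2.imwrite(f"pics/{n}0.png",im); np.savez(f"{n}0.npz",im=im,d=d,K=K,T=T); print(n,K.round(1).tolist(),(-T[:3,:3].T@T[:3,3]).round(3), calibration(n).keys())
print(read_state())
E
```

```text
pics
scene [[444.8, 0.0, 314.1], [0.0, 444.8, 243.5], [0.0, 0.0, 1.0]] [ 0.899 -0.361  0.712] dict_keys(['intrinsics', 'world_to_cam'])
top [[545.8, 0.0, 308.2], [0.0, 545.8, 240.8], [0.0, 0.0, 1.0]] [0.443 0.046 1.216] dict_keys(['intrinsics', 'world_to_cam'])
{'time': 0.1, 'q': array([-1.28492047e+00,  2.64651133e-01,  1.60525214e+00, -3.98241626e-05,
        1.27370033e+00, -3.68827901e-02]), 'joint_vel': array([-7.49683594e-04, -1.54661596e-03, -3.90292100e-03, -5.62484811e-05,
        9.55076605e-04, -5.75017377e-04]), 'joint_torque': array([-1.74173697e-04, -5.16707575e+01, -3.68590522e+01, -8.16593888e-05,
        6.32010560e-03, -3.95076381e-05]), 'tool_pos': array([ 0.21389223, -0.63945747,  0.20429662]), 'tcp_rot': array([-3.09880488e+00, -5.04488617e-01,  4.51292897e-04]), 'wrist_force': array([ 0.14665679, -0.78362095,  0.05027589]), 'torque': array([ 0.01456717,  0.02045992, -0.06485955]), 'grip_force': 0.0, 'width': 0.9977653697943676}
```

View pics/scene0.png

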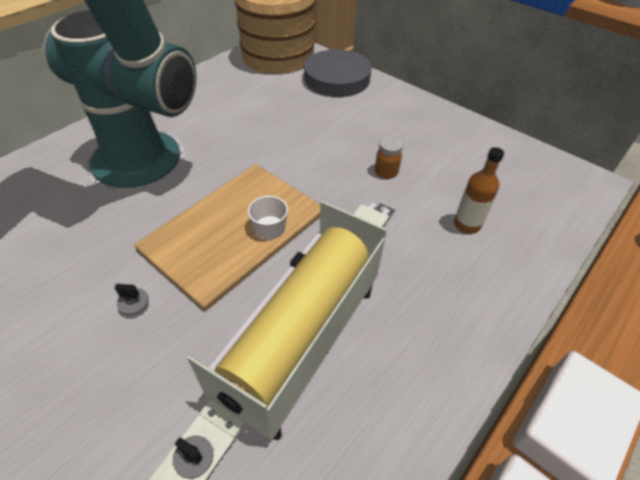

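View pics/top0.png

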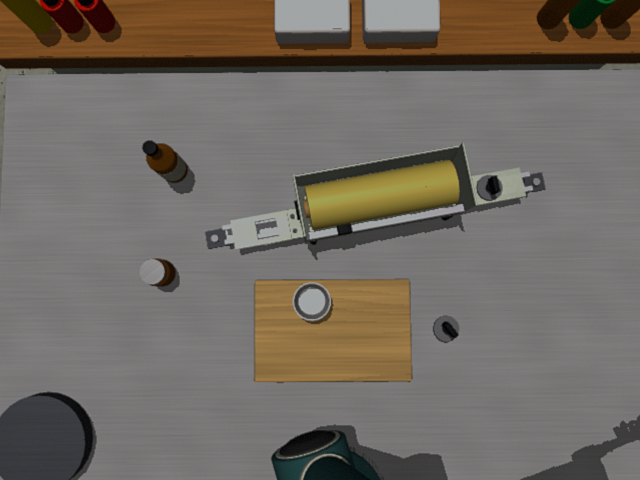

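The scene view shows the loose nut at about (130,297). In the top view the nut is at (446,329) and the empty slot at (267,229). The fastened foot is on the right at (490,187).

Run:
```python
from h import *
def cloud(z,u0,u1,v0,v1):
    K,T,d=z['K'],z['T'],z['d']
    v,u=np.mgrid[v0:v1,u0:u1]; v=v.ravel();u=u.ravel()
    P=np.array([pt(K,T,a,b,d[b,a]) for a,b in zip(u,v)]); return u,v,P,z['im'][v,u]
t=np.load('top0.npz'); s=np.load('scene0.npz')
for n,z,b in(("top",t,(425,475,305,355)),("scene",s,(100,165,270,325))):
    u,v,P,c=cloud(z,*b); dark=c.max(1)<45
    print(n,dark.sum(),np.percentile(P[:,2],[5,50,95,99,100]).round(4))
    for lo,hi in((.055,.08),(.03,.08)):
        m=(P[:,2]>lo)&(P[:,2]<hi); Q=P[m]
        if len(Q)<4: continue
        r=cv2.minAreaRect((Q[:,:2]*1000).astype(np.float32)); print(lo,m.sum(),Q.mean(0).round(4),r, 'px',u[m].mean().round(1),v[m].mean().round(1))
    m=(P[:,2]>.012)&(P[:,2]<.025); Q=P[m]; print('washer',m.sum(),cv2.minEnclosingCircle((Q[:,:2]*1000).astype(np.float32)),np.median(Q[:,2]))
K,T=t['K'],t['T']
u,v,P,c=cloud(t,235,300,215,245); print('plate z',np.percentile(P[:,2],[2,10,25,50,75,95]).round(4))
cr=cv2.resize(t['im'][205:255,225:315],None,fx=8,fy=8,interpolation=cv2.INTER_CUBIC)
cr2=cv2.resize(s['im'][195:230,350:410],None,fx=8,fy=8,interpolation=cv2.INTER_CUBIC)
cr=np.vstack([cr,np.pad(cr2,((0,120-0 if 0 else 0),(0,720-480),(0,0)))])[:600+80]
cv2.imwrite('pics/crop.png',cv2.resize(cr,None,fx=.85,fy=.85))
```

```text
top 161 [-4.4000e-03  1.0000e-04  5.0000e-02  6.7000e-02  1.2157e+00]
0.055 113 [ 0.3646 -0.2462  0.0641] ((364.4255065917969, -247.16693115234375), (35.76832580566406, 12.27763557434082), 37.06781005859375) px 451.0 329.2
0.03 160 [ 0.3645 -0.2446  0.0574] ((362.9308776855469, -245.3040771484375), (35.870704650878906, 16.909799575805664), 39.732765197753906) px 449.4 329.1
washer 357 ((364.88616943359375, -247.85391235351562), 28.18161392211914) 0.019750696984981664
scene 239 [-0.0037 -0.0014  0.0544  0.0647  0.712 ]
0.055 162 [ 0.3679 -0.2472  0.0621] ((365.90362548828125, -247.0131072998047), (36.29534149169922, 13.197001457214355), 35.76053237915039) px 125.5 287.4
0.03 333 [ 0.3695 -0.248   0.0524] ((366.950927734375, -248.42457580566406), (36.35456848144531, 17.451494216918945), 37.15427780151367) px 127.3 291.3
washer 473 ((360.086669921875, -220.69711303710938), 53.89988708496094) 0.01845063326136731
plate z [-0.0031  0.0003  0.0394  0.0435  0.0459  0.0502]
```

View pics/crop.png

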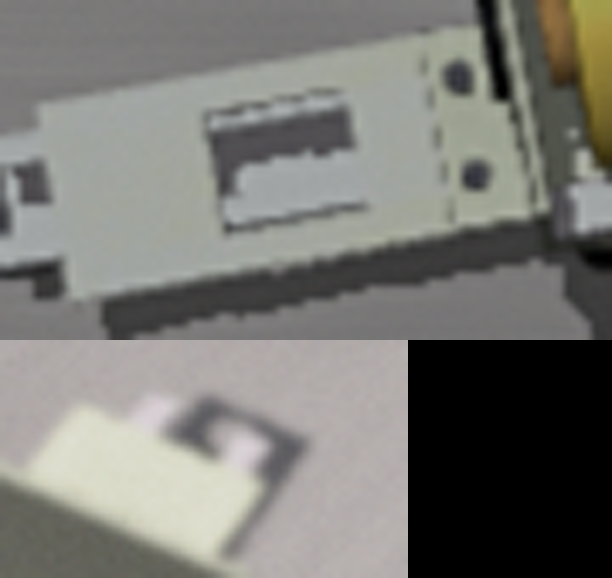

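The crop shows the plate slot with corners at about (203,110), (342,92), (368,205) and (225,232). The channel's dark opening shows through it, a few mm toward +x (up in the image).

```bash
cat >> h.py <<'E'
from scipy.spatial.transform import Rotation as R
def tool():
    s=read_state(); return s,np.array(s["tool_pos"]),R.from_rotvec(s["tcp_rot"]).as_matrix()
def rel(p):
    s,t,M=tool(); return M.T@(np.asarray(p)-t)
E
python3 - <<'E'
from h import *
t=np.load('top0.npz');K,T=t['K'],t['T']
px=lambda c:(225+(c[0]/.85+.5)/8-.5,205+(c[1]/.85+.5)/8-.5)
C=[(203,110),(342,92),(368,205),(225,232)]
W=np.array([onplane(K,T,*px(c),.045) for c in C]); print(W.round(4)); ctr=W.mean(0)
print('slot',ctr.round(4),'edges mm',[round(1e3*np.linalg.norm(W[i]-W[(i+1)%4]),1) for i in range(4)])
print('channel edges',[onplane(K,T,*px(c),.041).round(4) for c in((215,128),(230,195),(345,107))])
# rail axis from plate outer edges: light pixels at z~.045
im=t['im'];d=t['d']
# other foot's washer: gray disc, top z about .045+6
v,u=np.mgrid[165:210,465:515];P=np.array([pt(K,T,a,b,d[b,a]) for a,b in zip(u.ravel(),v.ravel())])
m=(P[:,2]>.069);Q=P[m];r=cv2.minAreaRect((Q[:,:2]*1e3).astype(np.float32));print('locked wing',m.sum(),Q.mean(0).round(4),r)
o=np.array(r[0])/1e3;dv=ctr[:2]-o;print('rail dir deg',np.degrees(np.arctan2(dv[1],dv[0])),np.linalg.norm(dv))
print(rel([.3648,-.247,.15]),R.from_rotvec(read_state()['tcp_rot']).as_matrix().round(3).tolist())
E
```

```text
[[0.5976 0.1666 0.045 ]
 [0.6031 0.1224 0.045 ]
 [0.5669 0.1141 0.045 ]
 [0.5586 0.1595 0.045 ]]
slot [0.5816 0.1407 0.045 ] edges mm [np.float64(44.6), np.float64(37.1), np.float64(46.1), np.float64(39.7)]
channel edges [array([0.5924, 0.1632, 0.041 ]), array([0.5708, 0.1583, 0.041 ]), array([0.5989, 0.1217, 0.041 ])]
locked wing 547 [ 0.6468 -0.2845  0.1485] ((579.2791137695312, -139.97764587402344), (77.63349914550781, 458.0858459472656), 29.166982650756836)
rail dir deg 89.53086169362683 0.2806543425776689
[ 0.26759854 -0.32421403  0.05495838] [[0.948, 0.317, -0.001], [0.317, -0.948, 0.002], [0.0, -0.002, -1.0]]
```

Emit:
step_arm(commands=[{"fingers": 0.0,"dx": 0.05,"dy": -0.06,"dz": 0.01,"roll": -6},{"fingers": 0.0,"dx": 0.09,"dy": -0.108,"dz": 0.02,"roll": -12},{"fingers": 0.0,"dx": 0.127,"dy": -0.154,"dz": 0.03,"roll": -18.5},{"fingers": 0.0,"dx": 0.164,"dy": -0.2,"dz": 0.04,"roll": -18.5},{"fingers": 0.0,"dx": 0.2,"dy": -0.243,"dz": 0.05,"roll": -18.5},{"fingers": 0.0,"dx": 0.237,"dy": -0.287,"dz": 0.055,"roll": -18.5},{"fingers": 0.0,"dx": 0.2676,"dy": -0.3242,"dz": 0.055,"roll": -18.5},{"fingers": 0.0,"dx": 0.2676,"dy": -0.3242,"dz": 0.055,"roll": -18.5}])

```text
time: 1.1
tool_pos: [0.3653, -0.2447, 0.1499]
tcp_rot: [-2.975, -1.004, 0.0]
wrist_force: [-0.7, -1.2, 0.1]
width: 0.502
grip_force: 0.0
```

Run:
```python
from h import *
t=np.load('top0.npz');K,T=t['K'],t['T']
im=t['im'][160:212,465:520]; hs=im.max(2).astype(int)
# washer: mid-grey, plate: light
g=((hs>60)&(hs<140)).astype(np.uint8); n,l,st,ce=cv2.connectedComponentsWithStats(g); i=1+st[1:,4].argmax(); print(st[i],ce[i]+[465,160])
o=onplane(K,T,490,187,.051); dv=np.array([.5816,.1407])-o[:2]; print(o,np.degrees(np.arctan2(dv[1],dv[0])),np.linalg.norm(dv))
# plate outer edges in px (light pixels, cols 232..290)
h=t['im'].min(2).astype(int); E=[]
for u in range(236,288,3):
    c=np.where(h[205:262,u]>165)[0]+205; a,b=onplane(K,T,u,c.min()-.5,.045),onplane(K,T,u,c.max()+.5,.045); E.append((*a[:2],*b[:2]))
E=np.array(E)
for k in(0,2):
    f=np.polyfit(E[:,k+1],E[:,k],1); print('edge x at y=.1407',np.polyval(f,.1407),'deg',np.degrees(np.arctan(f[0])))
s=read_state();print(s['tool_pos'],R.from_rotvec(s['tcp_rot']).as_matrix()[:,0].round(3),rel([.3648,-.247,.036]))
```

```text
[   0    0   55   52 1118] [492.71198569 182.84078712]
[ 0.66721341 -0.34292296  0.051     ] 100.03878896925167 0.4911423642093593Traceback (most recent call last):
  File "<stdin>", line 10, in <module>
    return umr_minimum(a, axis, None, out, keepdims, initial, where)
ValueError: zero-size array to reduction operation minimum which has no identity
```

Emit:
step_arm(commands=[{"fingers": 0.0,"dx": 0,"dy": 0,"dz": 0.04},{"fingers": 0.0,"dx": 0,"dy": 0,"dz": 0.08},{"fingers": 0.0,"dx": 0,"dy": 0,"dz": 0.105},{"fingers": 0.0,"dx": 0,"dy": 0,"dz": 0.114},{"fingers": 0.0,"dx": 0,"dy": 0,"dz": 0.114}])

```text
invalid input
```

Run:
```python
from h import *
im,d,K,T=grab("scene"); cv2.imwrite("pics/s1.png",cv2.resize(im[200:350,40:240],None,fx=4,fy=4))
print(read_state()['tool_pos'],rel([.3648,-.247,.036]))
```

```text
[ 0.36519445 -0.24646202  0.15020005] [-0.00059706  0.00021067  0.11420024]
```

View pics/s1.png

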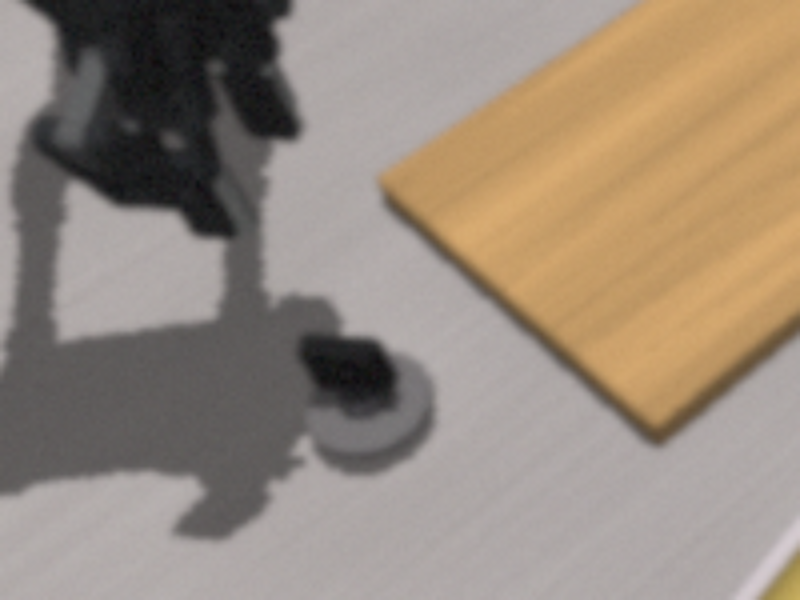

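The picture shows the gripper hovering above the nut, which is at about (350,390) in the crop. The move was refused because its rows had no roll value, so I'll send it again.

Emit:
step_arm(commands=[{"fingers": 0.0,"dx": 0,"dy": 0,"dz": 0.04,"roll": 0},{"fingers": 0.0,"dx": 0,"dy": 0,"dz": 0.08,"roll": 0},{"fingers": 0.0,"dx": 0,"dy": 0,"dz": 0.105,"roll": 0},{"fingers": 0.0,"dx": 0,"dy": 0,"dz": 0.114,"roll": 0},{"fingers": 0.0,"dx": 0,"dy": 0,"dz": 0.114,"roll": 0}])

```text
time: 1.78
tool_pos: [0.3647, -0.2485, 0.0363]
tcp_rot: [-2.979, -0.995, 0.001]
wrist_force: [0.5, -1.0, 0.3]
width: 0.502
grip_force: 0.0
```

Run:
```python
from h import *
im,d,K,T=grab("scene"); cv2.imwrite("pics/s2.png",cv2.resize(im[225:325,65:195],None,fx=6,fy=6))
print(read_state()['tool_pos'],rel([.3648,-.247,.036]))
```

```text
[ 0.36539229 -0.24883699  0.0371269 ] [ 0.00063042 -0.00182526  0.00112526]
```

View pics/s2.png

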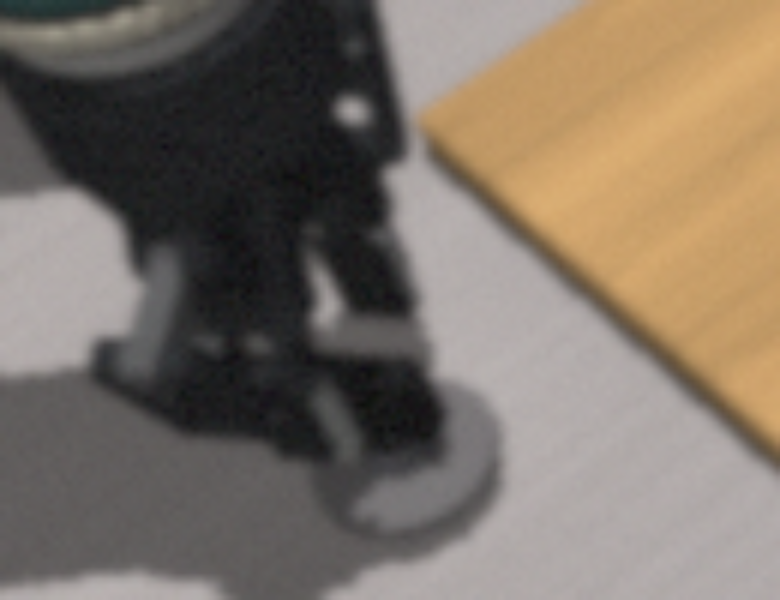

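The fingers straddle the wing above the washer, which is at about (420,480). I'll close on it.

Emit:
step_arm(squeeze=60, commands=[{"fingers": 1,"dx": 0,"dy": 0,"dz": 0,"roll": 0},{"fingers": 1,"dx": 0,"dy": 0,"dz": 0,"roll": 0},{"fingers": 1,"dx": 0,"dy": 0,"dz": 0,"roll": 0},{"fingers": 1,"dx": 0,"dy": 0,"dz": 0,"roll": 0},{"fingers": 1,"dx": 0,"dy": 0,"dz": 0,"roll": 0}])

```text
time: 2.45
tool_pos: [0.3661, -0.2485, 0.0378]
tcp_rot: [2.977, 0.996, 0.002]
wrist_force: [-0.4, 0.5, 6.5]
width: 0.105
grip_force: 59.0
```

Emit:
step_arm(commands=[{"fingers": 1,"dx": 0,"dy": 0,"dz": -0.01,"roll": 0},{"fingers": 1,"dx": 0,"dy": 0,"dz": -0.05,"roll": -10},{"fingers": 1,"dx": 0,"dy": 0,"dz": -0.1,"roll": -20},{"fingers": 1,"dx": 0,"dy": 0,"dz": -0.15,"roll": -30},{"fingers": 1,"dx": 0,"dy": 0,"dz": -0.2,"roll": -40},{"fingers": 1,"dx": 0,"dy": 0,"dz": -0.22,"roll": -50},{"fingers": 1,"dx": 0,"dy": 0,"dz": -0.22,"roll": -60},{"fingers": 1,"dx": 0,"dy": 0,"dz": -0.22,"roll": -63}])

```text
time: 3.45
tool_pos: [0.3649, -0.2476, 0.2571]
tcp_rot: [2.016, 2.409, 0.0]
wrist_force: [-0.3, 0.0, -1.6]
width: 0.104
grip_force: 58.7
```

Run:
```python
from h import *
s,t,M=tool(); print(t,np.degrees(np.arctan2(M[1,0],M[0,0])),s['width'],s['grip_force'],s['wrist_force'],rel([.58,.141,.26]))
```

```text
[ 0.36491196 -0.24760216  0.25714693] 100.1581209890328 0.10372492397007146 58.70269231614657 [-0.26873672  0.04081451 -1.61402212] [ 0.34457515  0.28025383 -0.0028982 ]
```

Emit:
step_arm(commands=[{"fingers": 1,"dx": 0.043,"dy": 0.035,"dz": 0,"roll": 0},{"fingers": 1,"dx": 0.086,"dy": 0.07,"dz": 0,"roll": 0},{"fingers": 1,"dx": 0.129,"dy": 0.105,"dz": 0,"roll": 0},{"fingers": 1,"dx": 0.172,"dy": 0.14,"dz": 0,"roll": 0},{"fingers": 1,"dx": 0.215,"dy": 0.175,"dz": 0,"roll": 0},{"fingers": 1,"dx": 0.258,"dy": 0.21,"dz": 0,"roll": 0},{"fingers": 1,"dx": 0.301,"dy": 0.245,"dz": 0,"roll": 0},{"fingers": 1,"dx": 0.345,"dy": 0.28,"dz": 0,"roll": 0}])

```text
time: 4.45
tool_pos: [0.5812, 0.1423, 0.2565]
tcp_rot: [2.019, 2.407, -0.001]
wrist_force: [0.7, -0.5, -0.2]
width: 0.104
grip_force: 58.8
```

Emit:
step_arm(commands=[{"fingers": 1,"dx": 0,"dy": 0,"dz": 0.02,"roll": 0},{"fingers": 1,"dx": 0,"dy": 0,"dz": 0.05,"roll": 0},{"fingers": 1,"dx": 0,"dy": 0,"dz": 0.08,"roll": 0},{"fingers": 1,"dx": 0,"dy": 0,"dz": 0.1,"roll": 0},{"fingers": 1,"dx": 0,"dy": 0,"dz": 0.12,"roll": 0},{"fingers": 1,"dx": 0,"dy": 0,"dz": 0.13,"roll": 0},{"fingers": 1,"dx": 0,"dy": 0,"dz": 0.13,"roll": 0},{"fingers": 1,"dx": 0,"dy": 0,"dz": 0.13,"roll": 0}])

```text
time: 5.45
tool_pos: [0.5818, 0.1407, 0.1276]
tcp_rot: [2.019, 2.406, 0.002]
wrist_force: [0.2, -0.6, -1.1]
width: 0.101
grip_force: 58.8
```

Run:
```python
from h import *
im,d,K,T=grab("scene"); a=cv2.resize(im[150:240,330:450],None,fx=5,fy=5)
print(proj(K,T,[.5816,.1407,.045]))
im2,d2,K2,T2=grab("top"); b=cv2.resize(im2[185:265,210:330],None,fx=5,fy=5); print(proj(K2,T2,[.5816,.1407,.045]))
cv2.imwrite("pics/s3.png",cv2.resize(np.vstack([a,b]),None,fx=.7,fy=.7))
s,t,M=tool(); print(t,np.degrees(np.arctan2(M[1,0],M[0,0])),s['wrist_force'])
```

```text
[358.11590494 231.98104879]
[266.38511262 228.03130407]
[0.58188685 0.1407395  0.12776489] 99.99776388581306 [-0.02148072  0.18710639 -1.4709497 ]
```

View pics/s3.png

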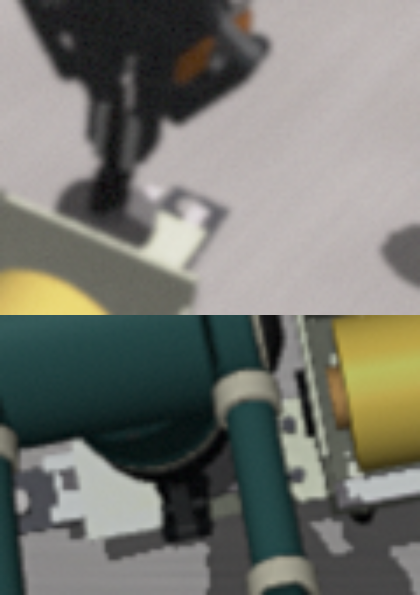

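The nut hangs upright just above the empty foot, at about (110,210) in the upper crop. Tool +dy is slot +x, so I'll offset 3.5 mm to the channel I saw and come down gently.

Emit:
step_arm(commands=[{"fingers": 1,"dx": 0,"dy": 0.0035,"dz": 0.015,"roll": 0},{"fingers": 1,"dx": 0,"dy": 0.0035,"dz": 0.03,"roll": 0},{"fingers": 1,"dx": 0,"dy": 0.0035,"dz": 0.04,"roll": 0},{"fingers": 1,"dx": 0,"dy": 0.0035,"dz": 0.045,"roll": 0},{"fingers": 1,"dx": 0,"dy": 0.0035,"dz": 0.047,"roll": 0},{"fingers": 1,"dx": 0,"dy": 0.0035,"dz": 0.048,"roll": 0},{"fingers": 1,"dx": 0,"dy": 0.0035,"dz": 0.049,"roll": 0},{"fingers": 1,"dx": 0,"dy": 0.0035,"dz": 0.05,"roll": 0}])

```text
time: 6.55
tool_pos: [0.5857, 0.1414, 0.0778]
tcp_rot: [2.018, 2.405, 0.003]
wrist_force: [0.5, 1.0, 4.8]
width: 0.106
grip_force: 59.7
```

Emit:
step_arm(commands=[{"fingers": 1,"dx": 0,"dy": 0,"dz": 0.001,"roll": 0},{"fingers": 1,"dx": 0,"dy": 0,"dz": 0.002,"roll": 0},{"fingers": 1,"dx": 0,"dy": 0,"dz": 0.002,"roll": 0}])

```text
time: 6.92
tool_pos: [0.587, 0.1417, 0.0774]
tcp_rot: [2.017, 2.404, 0.007]
wrist_force: [-0.1, 0.0, 8.4]
width: 0.101
grip_force: 60.3
```

Emit:
step_arm(commands=[{"fingers": 1,"dx": 0,"dy": -0.0005,"dz": 0,"roll": 0},{"fingers": 1,"dx": 0,"dy": -0.001,"dz": 0,"roll": 0},{"fingers": 1,"dx": 0,"dy": -0.0015,"dz": 0,"roll": 0},{"fingers": 1,"dx": 0,"dy": -0.002,"dz": 0,"roll": 0}])

```text
time: 7.42
tool_pos: [0.5856, 0.1414, 0.0778]
tcp_rot: [2.017, 2.403, 0.008]
wrist_force: [1.5, 0.1, 9.0]
width: 0.102
grip_force: 60.3
```

Emit:
step_arm(commands=[{"fingers": 1,"dx": 0,"dy": -0.0005,"dz": 0,"roll": 0},{"fingers": 1,"dx": 0,"dy": -0.001,"dz": 0,"roll": 0},{"fingers": 1,"dx": 0,"dy": -0.0015,"dz": 0,"roll": 0},{"fingers": 1,"dx": 0,"dy": -0.002,"dz": 0,"roll": 0}])

```text
time: 7.92
tool_pos: [0.5843, 0.1412, 0.078]
tcp_rot: [2.016, 2.402, 0.01]
wrist_force: [1.9, 0.6, 8.5]
width: 0.104
grip_force: 60.3
```

Run:
```python
from h import *
s,t,M=tool(); print(t,s['wrist_force'],s['torque'],'in tool axes F',M.T@s['wrist_force'],'M',M.T@s['torque'],'tool z',M[:,2])
```

```text
[0.58433227 0.14118349 0.07803637] [1.91644014 0.55533699 8.52785325] [ 0.0550155  -0.37886622  0.02586027] in tool axes F [ 0.21538131  2.05483412 -8.51097472] M [-0.38266257 -0.01133489 -0.02599911] tool z [ 0.00820027  0.0015596  -0.99996516]
```

Emit:
step_arm(commands=[{"fingers": 1,"dx": 0,"dy": -0.0005,"dz": 0,"roll": 0},{"fingers": 1,"dx": 0,"dy": -0.001,"dz": 0,"roll": 0},{"fingers": 1,"dx": 0,"dy": -0.0015,"dz": 0,"roll": 0},{"fingers": 1,"dx": 0,"dy": -0.002,"dz": 0,"roll": 0}])

```text
time: 8.43
tool_pos: [0.583, 0.141, 0.0783]
tcp_rot: [2.016, 2.402, 0.012]
wrist_force: [2.8, 0.4, 8.3]
width: 0.101
grip_force: 60.3
```

Emit:
step_arm(commands=[{"fingers": 1,"dx": 0,"dy": -0.0005,"dz": 0,"roll": 0},{"fingers": 1,"dx": 0,"dy": -0.001,"dz": 0,"roll": 0},{"fingers": 1,"dx": 0,"dy": -0.0015,"dz": 0,"roll": 0},{"fingers": 1,"dx": 0,"dy": -0.002,"dz": 0,"roll": 0}])

```text
time: 8.93
tool_pos: [0.5816, 0.1407, 0.0785]
tcp_rot: [2.015, 2.401, 0.013]
wrist_force: [4.2, 0.0, 8.9]
width: 0.105
grip_force: 60.3
```

Run:
```python
from h import *
s,t,M=tool(); print(t,'in tool axes F',M.T@s['wrist_force'],'M',M.T@s['torque'],'tool z',M[:,2])
```

```text
[0.58163079 0.14072513 0.07854575] in tool axes F [-0.68823035  4.26651316 -8.80587878] M [-0.89158334 -0.01021     0.03130657] tool z [ 0.01083954  0.00205744 -0.99993913]
```

Emit:
step_arm(commands=[{"fingers": 1,"dx": 0,"dy": 0,"dz": -0.003,"roll": 0},{"fingers": 1,"dx": 0,"dy": 0.004,"dz": -0.006,"roll": 0},{"fingers": 1,"dx": 0,"dy": 0.008,"dz": -0.006,"roll": 0},{"fingers": 1,"dx": 0,"dy": 0.009,"dz": -0.006,"roll": 0},{"fingers": 1,"dx": 0,"dy": 0.009,"dz": -0.006,"roll": 0},{"fingers": 1,"dx": 0,"dy": 0.009,"dz": -0.006,"roll": 0}])

```text
time: 9.68
tool_pos: [0.5851, 0.1413, 0.0801]
tcp_rot: [-2.019, -2.406, 0.001]
wrist_force: [0.5, -0.3, -2.3]
width: 0.104
grip_force: 58.8
```

```bash
cat > st.py <<'E'
from h import *
s,t,M=tool(); print(s['time'],t.round(4),'F',(M.T@s['wrist_force']).round(2),'M',(M.T@s['torque']).round(3),'tz',M[:,2].round(4),'yaw',np.degrees(np.arctan2(M[1,0],M[0,0])).round(2))
E
python3 st.py
python3 - <<'E'
from h import *
im,d,K,T=grab("scene"); cv2.imwrite("pics/s4.png",cv2.resize(im[150:240,330:450],None,fx=6,fy=6,interpolation=cv2.INTER_CUBIC))
E
```

```text
9.675 [0.5851 0.1413 0.0801] F [-0.37  0.4   2.33] M [ 0.022  0.014 -0.031] tz [-7.e-04 -1.e-04 -1.e+00] yaw 100.0
```

View pics/s4.png

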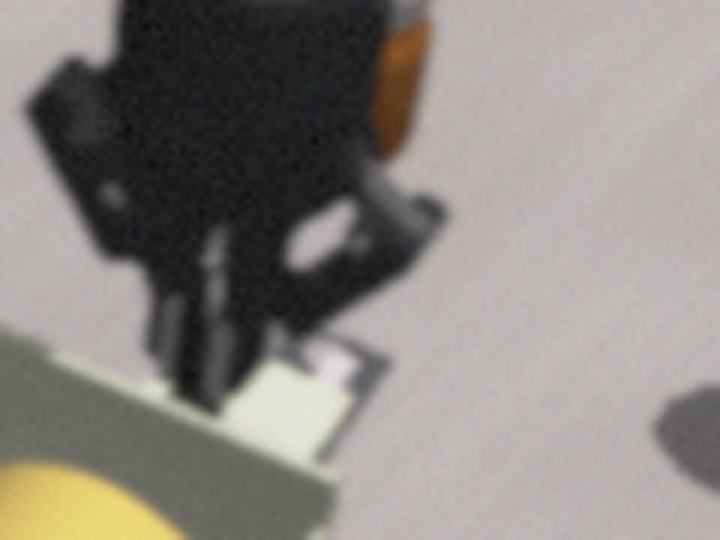

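The nut is still upright in the grip and the slot is hidden behind the dispenser's end. I'll probe again straight down and read the moment.

Emit:
step_arm(commands=[{"fingers": 1,"dx": 0,"dy": 0,"dz": 0.001,"roll": 0},{"fingers": 1,"dx": 0,"dy": 0,"dz": 0.002,"roll": 0},{"fingers": 1,"dx": 0,"dy": 0,"dz": 0.003,"roll": 0},{"fingers": 1,"dx": 0,"dy": 0,"dz": 0.004,"roll": 0},{"fingers": 1,"dx": 0,"dy": 0,"dz": 0.0045,"roll": 0},{"fingers": 1,"dx": 0,"dy": 0,"dz": 0.0045,"roll": 0}])

```text
time: 10.48
tool_pos: [0.5868, 0.1416, 0.0776]
tcp_rot: [2.018, 2.405, 0.004]
wrist_force: [0.1, -0.8, 5.8]
width: 0.104
grip_force: 59.8
```

```bash
python3 st.py
```

```text
10.475 [0.5868 0.1416 0.0776] F [-0.83  0.01 -5.82] M [0.07  0.013 0.008] tz [ 2.9e-03  6.0e-04 -1.0e+00] yaw 100.0
```

Emit:
step_arm(commands=[{"fingers": 1,"dx": 0,"dy": 0.0005,"dz": 0,"roll": 0},{"fingers": 1,"dx": 0,"dy": 0.001,"dz": 0,"roll": 0},{"fingers": 1,"dx": 0,"dy": 0.0015,"dz": 0,"roll": 0},{"fingers": 1,"dx": 0,"dy": 0.002,"dz": 0,"roll": 0}])

```text
time: 10.98
tool_pos: [0.5881, 0.1418, 0.0773]
tcp_rot: [2.019, 2.406, 0.002]
wrist_force: [-0.9, -0.6, 5.7]
width: 0.104
grip_force: 59.7
```

Emit:
step_arm(commands=[{"fingers": 1,"dx": 0,"dy": 0.0005,"dz": 0,"roll": 0},{"fingers": 1,"dx": 0,"dy": 0.001,"dz": 0,"roll": 0},{"fingers": 1,"dx": 0,"dy": 0.0015,"dz": 0,"roll": 0},{"fingers": 1,"dx": 0,"dy": 0.002,"dz": 0,"roll": 0}])

```text
time: 11.48
tool_pos: [0.5893, 0.1421, 0.077]
tcp_rot: [2.019, 2.407, 0.0]
wrist_force: [-1.6, -0.7, 5.3]
width: 0.099
grip_force: 59.8
```

```bash
python3 st.py
```

```text
11.475 [0.5893 0.1421 0.077 ] F [-0.41 -1.75 -5.28] M [0.608 0.03  0.002] tz [ 0.  0. -1.] yaw 100.0
```

Emit:
step_arm(commands=[{"fingers": 1,"dx": 0,"dy": 0.0007,"dz": 0,"roll": 0},{"fingers": 1,"dx": 0,"dy": 0.0014,"dz": 0,"roll": 0},{"fingers": 1,"dx": 0,"dy": 0.002,"dz": 0,"roll": 0},{"fingers": 1,"dx": 0,"dy": 0.0025,"dz": 0,"roll": 0}])

```text
time: 11.98
tool_pos: [0.5906, 0.1424, 0.0757]
tcp_rot: [-2.019, -2.405, 0.003]
wrist_force: [-2.3, -0.4, 0.8]
width: 0.103
grip_force: 60.1
```

```bash
python3 st.py
```

```text
11.975 [0.5906 0.1424 0.0757] F [ 0.01 -2.35 -0.79] M [0.595 0.035 0.082] tz [-2.3e-03 -3.0e-04 -1.0e+00] yaw 99.99
```

Emit:
step_arm(commands=[{"fingers": 1,"dx": 0,"dy": -0.001,"dz": 0.001,"roll": 0},{"fingers": 1,"dx": 0,"dy": -0.0015,"dz": 0.002,"roll": 0},{"fingers": 1,"dx": 0,"dy": -0.0015,"dz": 0.003,"roll": 0},{"fingers": 1,"dx": 0,"dy": -0.0015,"dz": 0.004,"roll": 0},{"fingers": 1,"dx": 0,"dy": -0.0015,"dz": 0.004,"roll": 0}])

```text
time: 12.6
tool_pos: [0.5899, 0.1421, 0.0716]
tcp_rot: [-2.019, -2.406, 0.001]
wrist_force: [-2.4, 0.2, -0.9]
width: 0.105
grip_force: 59.9
```

```bash
python3 st.py
```

```text
12.6 [0.5899 0.1421 0.0716] F [ 0.65 -2.31  0.87] M [ 0.593 -0.073  0.032] tz [-8.e-04 -2.e-04 -1.e+00] yaw 100.0
```

Emit:
step_arm(commands=[{"fingers": 1,"dx": 0,"dy": -0.001,"dz": 0.002,"roll": 0},{"fingers": 1,"dx": 0,"dy": -0.001,"dz": 0.004,"roll": 0},{"fingers": 1,"dx": 0,"dy": -0.001,"dz": 0.006,"roll": 0},{"fingers": 1,"dx": 0,"dy": -0.001,"dz": 0.008,"roll": 0},{"fingers": 1,"dx": 0,"dy": -0.001,"dz": 0.009,"roll": 0},{"fingers": 1,"dx": 0,"dy": -0.001,"dz": 0.01,"roll": 0},{"fingers": 1,"dx": 0,"dy": -0.001,"dz": 0.011,"roll": 0},{"fingers": 1,"dx": 0,"dy": -0.001,"dz": 0.011,"roll": 0}])

```text
time: 13.6
tool_pos: [0.59, 0.1422, 0.0623]
tcp_rot: [2.019, 2.406, 0.002]
wrist_force: [-4.7, 0.2, 9.0]
width: 0.099
grip_force: 61.6
```

```bash
python3 st.py
```

```text
13.6 [0.59   0.1422 0.0623] F [ 0.97 -4.57 -8.96] M [ 0.937 -0.086 -0.01 ] tz [ 1.5e-03  2.0e-04 -1.0e+00] yaw 100.0
```

Emit:
step_arm(commands=[{"fingers": 1,"dx": 0,"dy": -0.001,"dz": 0.001,"roll": 0},{"fingers": 1,"dx": 0,"dy": -0.002,"dz": 0.002,"roll": 0},{"fingers": 1,"dx": 0,"dy": -0.003,"dz": 0.003,"roll": 0},{"fingers": 1,"dx": 0,"dy": -0.003,"dz": 0.003,"roll": 0},{"fingers": 1,"dx": 0,"dy": -0.003,"dz": 0.003,"roll": 0}])

```text
time: 14.22
tool_pos: [0.5887, 0.1419, 0.0603]
tcp_rot: [2.017, 2.404, 0.006]
wrist_force: [-3.1, -1.5, 10.2]
width: 0.104
grip_force: 61.7
```

```bash
python3 st.py
```

```text
14.225 [0.5887 0.1419 0.0603] F [ -0.91  -3.23 -10.25] M [ 0.528 -0.066 -0.023] tz [ 4.8e-03  8.0e-04 -1.0e+00] yaw 99.99
```

Emit:
step_arm(commands=[{"fingers": 1,"dx": 0,"dy": -0.001,"dz": 0.0005,"roll": 8},{"fingers": 1,"dx": 0,"dy": -0.001,"dz": 0.0005,"roll": 16},{"fingers": 1,"dx": 0,"dy": -0.001,"dz": 0.0005,"roll": 24},{"fingers": 1,"dx": 0,"dy": -0.001,"dz": 0.0005,"roll": 32}])

```text
time: 14.72
tool_pos: [0.589, 0.1429, 0.0605]
tcp_rot: [2.607, 1.75, 0.012]
wrist_force: [-1.8, 1.9, 10.7]
width: 0.101
grip_force: 61.8
```

```bash
python3 st.py
```

```text
14.725 [0.589  0.1429 0.0605] F [  1.12  -2.31 -10.73] M [ 0.449  0.24  -0.109] tz [ 0.0075  0.0027 -1.    ] yaw 67.74
```

Emit:
step_arm(commands=[{"fingers": 1,"dx": 0,"dy": 0,"dz": 0.0003,"roll": 8},{"fingers": 1,"dx": 0,"dy": 0,"dz": 0.0003,"roll": 16},{"fingers": 1,"dx": 0,"dy": 0,"dz": 0.0003,"roll": 24},{"fingers": 1,"dx": 0,"dy": 0,"dz": 0.0003,"roll": 32},{"fingers": 1,"dx": 0,"dy": 0,"dz": 0.0003,"roll": 40},{"fingers": 1,"dx": 0,"dy": 0,"dz": 0.0003,"roll": 48},{"fingers": 1,"dx": 0,"dy": 0,"dz": 0.0003,"roll": 56},{"fingers": 1,"dx": 0,"dy": 0,"dz": 0.0003,"roll": 58}])

```text
time: 15.72
tool_pos: [0.5876, 0.1429, 0.0598]
tcp_rot: [-3.128, -0.271, -0.008]
wrist_force: [-4.3, 2.8, 11.0]
width: 0.103
grip_force: 61.8
```

```bash
python3 st.py
```

```text
15.725 [0.5876 0.1429 0.0598] F [ -3.66  -3.51 -10.97] M [ 0.562 -0.708 -0.113] tz [ 0.0047  0.0025 -1.    ] yaw 9.89
```

Emit:
step_arm(commands=[{"fingers": 1,"dx": -0.001,"dy": -0.001,"dz": 0,"roll": 0},{"fingers": 1,"dx": -0.002,"dy": -0.0015,"dz": -0.001,"roll": 0},{"fingers": 1,"dx": -0.002,"dy": -0.0015,"dz": -0.003,"roll": 0},{"fingers": 1,"dx": -0.002,"dy": -0.0015,"dz": -0.005,"roll": 0},{"fingers": 1,"dx": -0.002,"dy": -0.0015,"dz": -0.007,"roll": 0},{"fingers": 1,"dx": -0.002,"dy": -0.0015,"dz": -0.008,"roll": 0},{"fingers": 1,"dx": -0.002,"dy": -0.0015,"dz": -0.008,"roll": 0}])

```text
time: 16.6
tool_pos: [0.5844, 0.1427, 0.0651]
tcp_rot: [-3.129, -0.273, -0.004]
wrist_force: [4.4, 1.7, -0.5]
width: 0.101
grip_force: 60.0
```

```bash
python3 st.py
```

```text
16.6 [0.5844 0.1427 0.0651] F [ 4.61 -0.91  0.49] M [ 0.086  0.894 -0.028] tz [ 2.6e-03  6.0e-04 -1.0e+00] yaw 9.99
```

Emit:
step_arm(commands=[{"fingers": 1,"dx": 0.001,"dy": 0,"dz": -0.001,"roll": 0},{"fingers": 1,"dx": 0.002,"dy": 0,"dz": -0.002,"roll": 0},{"fingers": 1,"dx": 0.003,"dy": 0,"dz": -0.003,"roll": 0},{"fingers": 1,"dx": 0.003,"dy": 0,"dz": -0.003,"roll": 0}])

```text
time: 17.1
tool_pos: [0.5846, 0.1429, 0.0654]
tcp_rot: [-3.13, -0.273, 0.005]
wrist_force: [5.1, 2.8, -10.1]
width: 0.102
grip_force: 58.5
```

```bash
python3 st.py
```

```text
17.1 [0.5846 0.1429 0.0654] F [ 5.55 -1.89 10.09] M [0.188 0.994 0.009] tz [-3.e-03 -2.e-04 -1.e+00] yaw 9.98
```

Emit:
step_arm(commands=[{"fingers": 1,"dx": 0.001,"dy": 0,"dz": 0.001,"roll": 0},{"fingers": 1,"dx": 0.002,"dy": 0.001,"dz": 0.002,"roll": 0},{"fingers": 1,"dx": 0.003,"dy": 0.001,"dz": 0.003,"roll": 0},{"fingers": 1,"dx": 0.003,"dy": 0.001,"dz": 0.003,"roll": 0}])

```text
time: 17.6
tool_pos: [0.5874, 0.1424, 0.0649]
tcp_rot: [3.129, 0.274, -0.006]
wrist_force: [-4.8, 1.8, -0.4]
width: 0.105
grip_force: 60.0
```

```bash
python3 st.py
```

```text
17.6 [0.5874 0.1424 0.0649] F [-4.45 -2.6   0.4 ] M [ 0.449 -0.885  0.036] tz [-3.7e-03 -5.0e-04 -1.0e+00] yaw 9.99
```

Emit:
step_arm(commands=[{"fingers": 1,"dx": -0.0015,"dy": -0.001,"dz": 0,"roll": 0},{"fingers": 1,"dx": -0.0015,"dy": -0.001,"dz": 0,"roll": 0},{"fingers": 0.2,"dx": -0.0015,"dy": -0.001,"dz": 0,"roll": 0},{"fingers": 0.2,"dx": -0.0015,"dy": -0.001,"dz": 0,"roll": 0},{"fingers": 0,"dx": -0.0015,"dy": -0.001,"dz": 0,"roll": 0},{"fingers": 0,"dx": -0.0015,"dy": -0.001,"dz": 0,"roll": 0}])

```text
time: 18.35
tool_pos: [0.5882, 0.1433, 0.0656]
tcp_rot: [-3.13, -0.274, -0.002]
wrist_force: [-0.2, -0.4, 0.3]
width: 0.502
grip_force: 0.0
```

Emit:
step_arm(commands=[{"fingers": 0,"dx": 0,"dy": 0,"dz": -0.02,"roll": 0},{"fingers": 0,"dx": 0,"dy": 0,"dz": -0.06,"roll": 0},{"fingers": 0,"dx": 0,"dy": 0,"dz": -0.11,"roll": 0},{"fingers": 0,"dx": 0,"dy": 0,"dz": -0.16,"roll": 0},{"fingers": 0,"dx": -0.05,"dy": 0,"dz": -0.2,"roll": 0},{"fingers": 0,"dx": -0.1,"dy": 0,"dz": -0.2,"roll": 0},{"fingers": 0,"dx": -0.15,"dy": 0,"dz": -0.2,"roll": 0},{"fingers": 0,"dx": -0.2,"dy": 0,"dz": -0.2,"roll": 0}])

```text
time: 19.35
tool_pos: [0.3894, 0.1083, 0.2669]
tcp_rot: [-3.129, -0.274, -0.004]
wrist_force: [-0.0, 0.4, 0.4]
width: 0.501
grip_force: 0.0
```

Run:
```python
from h import *
im,d,K,T=grab("scene"); a=cv2.resize(im[150:250,330:450],None,fx=4,fy=4)
im2,d2,K2,T2=grab("top"); b=cv2.resize(im2[180:280,210:330],None,fx=4,fy=4)
cv2.imwrite("pics/s5.png",np.hstack([a,b])[:, :800])
v,u=np.mgrid[200:250,240:300];P=np.array([pt(K2,T2,x,y,d2[y,x]) for x,y in zip(u.ravel(),v.ravel())])
m=(P[:,2]>.08)&(P[:,2]<.11)&(im2[v.ravel(),u.ravel()].max(1)<60);Q=P[m]; r=cv2.minAreaRect((Q[:,:2]*1e3).astype(np.float32)) if m.sum()>5 else 0
print(m.sum(),Q.mean(0),r,np.percentile(Q[:,2],[50,90]) if len(Q) else 0,read_state()['tool_pos'],read_state()['wrist_force'])
```

```text
102 [0.58448884 0.14100002 0.09245053] ((590.3120727539062, 109.16281127929688), (33.994873046875, 80.13363647460938), 9.420801162719727) [0.09270866 0.09553886] [0.38688975 0.10796462 0.2664704 ] [0.3446281  0.52094206 0.6530562 ]
```

View pics/s5.png

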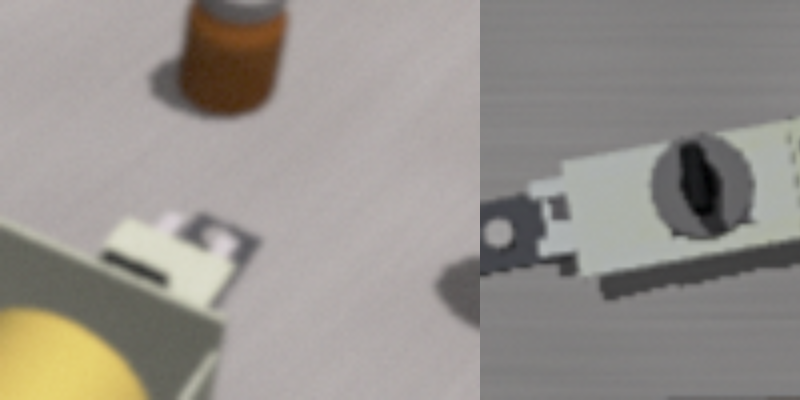

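The wing stands across the rail with the washer flat on the plate, at about (703,185). Its top measures 93 mm against an expected 93.5 mm. The nut is about 3 mm from the slot centre, so I'm handing in.

```bash
python3 -c "
from workcell import *
print(finish_job())"
```

```text
the job is handed in; nothing more can be done
None
```

The spring nut is locked in the empty foot (wing across the rail, head caught under the lips, gripper clear) and the job is handed in, but no verdict came back; the highest contact force I read was about 12 N.

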